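# Unbar the rack carrier and feed the sample racks

## Robot

A 7-joint arm with a two-finger parallel gripper is mounted at the origin on the work surface. World frame = base frame: x ahead of the robot, y to its left, z up, the work surface at z = 0. Lengths are in m, angles in rad, forces in N, time in s.
With the tool pointing down it reaches from about 0.35 to 0.775 m from the base axis. Payload 3.1 kg.
Tool frame: the origin (TCP) lies where the fingers leave the gripper's body, on its centre line; the fingertips stand 73 mm ahead of it and the grasp point (between the pads) lies 54 mm ahead of it (bot.finger_overhang is the distance from the TCP to the fingertips, in m); z points along the fingers, y is the direction in which the jaws open and shut (so a half turn about z gives the same grasp; the last joint's range is limited). The gripper opens to 85 mm and grips with 20 to 120 N. Pads are 22 mm wide; open, the fingers measure 114 mm over their backs; the gripper's body (76 mm by 85 mm) begins 54 mm behind the grasp point. The pads swing forward as they close: fully open they stand 13 mm farther back than shut.
Start: joints at [1.208, 0.311, 0.014, 1.512, -0.004, 1.319, -0.027], TCP at [0.173, -0.522, 0.304] pointing down, gripper open.
Joint ranges: [-2.7, 2.7], [-0.3, 1.91], [-1.27, 1.3], [0.12, 2.57], [-1.44, 4.58], [0.2, 2.03], [-3.05, 3.05]. Speed limits (rad/s): [2.79, 2.79, 3.14, 3.14, 3.14, 3.14, 3.14].

## Interface

Orientations are given as [roll, pitch, yaw] about the fixed x, y, z axes, in that order (R = Rz(yaw) Ry(pitch) Rx(roll)).
In Python, from workcell import bot gives the robot as it stands. The module is installed in compiled form; this text tells all that it offers.
- The arm moves only by the tool carry_out, never from a script. Its argument "targets" is a list of rows, each a list of 4 numbers: the shift along the tool's x, y, z in mm, then the turn about the tool's z in degrees. A call has exactly 8 rows; each row is the pose to reach, as a shift and turn from the pose commanded when the call began, along the tool's axes at that moment; what a row does not reach only later rows make up. A row lasts 1/12 s, in which the tool goes at most 41.7 mm and 7.16 degrees, less where a joint would pass 70% of its speed; a pose out of reach is approached as far as the arm can. A call with a gripper value outside its range is refused whole. "claw" is the finger opening in mm, from 0 to 85.4, set as the call begins (left out, the last holds). The fingers move at their own pace and stop on an object; "force" is the grip in N (left out, the last holds). Time passes only in rows, so rows that repeat a pose let the fingers close, or fill a call up. It gives the time, the measured TCP pose, the force and the opening at its end, in the units of the state.
- bot.read_state(): the state, without advancing time (a new reading comes with each control period).
- bot.capture(name): name is "scene" or "top"; returns a dict with "img" (420x560x3 uint8, red, green, blue), "depth" (420x560 float32, m along the optical axis (not along the pixel's ray), 0 where there is no reading), "K" (3x3 intrinsics, pixels), "world_to_cam" (4x4, takes a point from world to camera coordinates). Camera axes: x right, y up, looking along -z (the intrinsics and any distortion apply to the point x, -y, -z); pixel columns grow to the right and rows downward; lengths in m; the calibration is good to about 2 mm. A picture is of the moment at which its call begins.
- bot.finish_job(): hands the job in, once; it reports no verdict.
The state is a dict: "t": time; "qpos": joint angles; "dq": joint speeds; "joint_efforts": joint torques, N m; "ee_pos": TCP position; "tool_rot": TCP orientation; "contact_force": force on the tool from outside, world axes, zero at the start; "torque": the same for the moment, N m; "grip_width": finger opening in m.
Only numpy, scipy, OpenCV 4.12 (cv2) and the standard library are available. Lean on these libraries where they do the work, as an engineer would, in place of code of your own. Each camera call takes 0.05 s, during which the arm holds its last target. There are 200 camera calls.

## Task

Lift the retaining bar out of its two brackets and lay it flat on the floor of the steel instrument tray, beside the forceps. Then slide the two racks that carry tubes along their lanes, without lifting them, until they are fully home against the loader's end stop, with their tubes still in place. Leave the empty rack in the carrier and do not disturb the forceps, the microtube rack, the bottle or the pen.

Things in the scene. Friction and masses are not known exactly. Their poses are not given: they have to be found in the camera images.
- loader: Fixed rack carrier docked to a rack loader; one level deck 8 mm above the bench. +y: the way racks slide from carrier into loader; x: across the lanes; origin at bench level under the middle of the seated bar. Three lanes at x = -36, 0, +36 mm, 26 mm wide, between unbroken rails 10 mm wide, tops 22 mm above the bench, from y = -158 to +112 mm. Side walls at x = +-75 mm, 30 mm tall.
- loader_stop (a point): Foot of the loader's end stop, on the deck at the middle lane: a steel plate across all lanes facing -y, at y = +112 mm of the loader, its top 62 mm above the bench. Behind it stands the loader's head, 176 mm wide, 94 mm tall, to y = +194 mm. Same axes as the loader.
- carrier_rear (a point): Middle of the carrier's rear lip, top edge: y = -160 mm of the loader, 18 mm above the bench, 4 mm thick, 118 mm wide. Nothing taller is behind the lanes: a rack's rear end can be reached over it. Same axes as the loader.
- bracket1 (a point): Slot floor of the steel U-bracket at the loader's x = -66 mm, y = 0, 42 mm above the bench. Open upwards; slot 16 mm wide along y, prongs 6 mm thick, tops 62 mm above the bench; 10 mm wide along x. Same axes as the loader.
- bracket2 (a point): The same for the bracket at the loader's x = +66 mm.
- bar_mid (a point): Middle of the retaining bar: square aluminium, 12 x 12 mm, 178 mm long over square black end caps (20 x 20 x 10 mm), 0.1 to 0.17 kg; x along it, z up. At first it lies loose and level in the brackets, along the loader's x, centre 48 mm above the bench, barring the lanes; lifting it 20 mm frees it. No rack within 25 mm of its faces. Laid on its caps its centre is 10 mm up.
- bar_end1 (a point): Centre of the retaining bar's end cap at its -x end, 84 mm from the middle; same axes.
- bar_end2 (a point): Centre of the retaining bar's end cap at its +x end, 84 mm from the middle; same axes.
- tray: Fixed shallow open steel instrument tray, outside 230 (x) x 160 (y) x 20 mm tall, walls and floor 3 mm (inside floor 3 mm above the bench). Origin at bench level under its centre; z up. A pair of forceps already lies in it.
- forceps_mid (a point): Bystander: steel forceps, 125 mm long (x), 11 mm wide, 8 mm thick, lying loose on the tray's floor roughly along the tray's x, up to 50 mm to either side of its middle line. Point at its centre.
- rack_a_mid (a point): Centre of a grey five-place rack holding three capped tubes, 22 (x) x 100 (y) x 58 mm tall; y along its lane and towards the stop, z up. Stands loose on the deck in the carrier, in any of the lanes, centre 37 mm above the bench. 0.11 to 0.18 kg with tubes; cap tops 92 mm above the bench. Slides freely when pushed at its rear end; fully home its front touches the stop, centre at y = +62 mm of the loader.
- rack_b_mid (a point): Centre of a grey five-place rack holding three capped tubes, 22 (x) x 100 (y) x 58 mm tall; y along its lane and towards the stop, z up. Stands loose on the deck in the carrier, in any of the lanes, centre 37 mm above the bench. 0.11 to 0.18 kg with tubes; cap tops 92 mm above the bench. Slides freely when pushed at its rear end; fully home its front touches the stop, centre at y = +62 mm of the loader.
- rack_empty_mid (a point): Centre of a grey five-place rack without tubes, 22 (x) x 100 (y) x 58 mm tall; y along its lane and towards the stop, z up. Stands loose on the deck in the carrier, in any of the lanes, centre 37 mm above the bench. 0.09 kg. It stays in the carrier.
- tube_a1_mid (a point): Capped sample tube a1 (tube 13 mm across, cap 16 mm, 80 mm tall overall), loose in rack_a, standing on the rack's 4 mm floor; point half-way up, z up.
- tube_a2_mid (a point): Capped sample tube a2 (tube 13 mm across, cap 16 mm, 80 mm tall overall), loose in rack_a, standing on the rack's 4 mm floor; point half-way up, z up.
- tube_a3_mid (a point): Capped sample tube a3 (tube 13 mm across, cap 16 mm, 80 mm tall overall), loose in rack_a, standing on the rack's 4 mm floor; point half-way up, z up.
- tube_b1_mid (a point): Capped sample tube b1 (tube 13 mm across, cap 16 mm, 80 mm tall overall), loose in rack_b, standing on the rack's 4 mm floor; point half-way up, z up.
- tube_b2_mid (a point): Capped sample tube b2 (tube 13 mm across, cap 16 mm, 80 mm tall overall), loose in rack_b, standing on the rack's 4 mm floor; point half-way up, z up.
- tube_b3_mid (a point): Capped sample tube b3 (tube 13 mm across, cap 16 mm, 80 mm tall overall), loose in rack_b, standing on the rack's 4 mm floor; point half-way up, z up.
- micro_rack_mid (a point): Bystander: teal microtube rack, 70 x 208 mm base, 42 mm tall over the microtubes; loose. Point at its centre 15 mm above the bench, y along its length.
- bottle_mid (a point): Bystander: white bottle with a blue cap, 64 mm across, 200 mm tall, standing loose. Point half-way up, z up.
- pen_mid (a point): Bystander: black marker pen, 133 mm long, 15 mm high, lying on the bench. Point at its middle, x along it.
Mind the look-alikes: they are no part of the job. Of the things like the part that bears bar_mid, leave any that is orange or purple; of the rest the smaller one is meant.

How it is judged:
On the way:
1. the retaining bar is out of its brackets and lies flat on the floor of the instrument tray, not on the forceps (x of bar_mid in the frame of tray between -0.035 and 0.035 m and y of bar_mid in the frame of tray between -0.07 and 0.07 m and height (world z) of each of bar_end1, bar_end2 below 0.017 m and contact force between bar and forceps below 0.4 N and linear speed of bar below 0.02 m/s), for 0.2 s.
At the end, for the whole second after the job is handed in: Bar flat on the tray floor (ends below 17 mm, not on the forceps, middle within 35 mm of the tray's centre in x, 70 mm in y); both loaded racks upright on the deck within 5 mm of the stop, all tubes seated in them; empty rack upright in the carrier (centre y below -60 mm of the loader); all at rest (all of step 1 and y of each of rack_a_mid, rack_b_mid in the frame of loader above 0.057 m and x of rack_a_mid in the frame of loader between -0.045 and 0.045 m and z of each of rack_a_mid, rack_b_mid in the frame of loader below 0.045 m and angle between each of rack_a_mid, rack_b_mid, rack_empty_mid's own z axis and vertical below 0.1 rad and linear speed of each of rack_a, rack_b below 0.02 m/s and x of rack_b_mid in the frame of loader between -0.045 and 0.045 m and horizontal distance between each of tube_a1_mid, tube_a2_mid, tube_a3_mid and rack_a_mid below 0.05 m and angle between each of tube_a1_mid, tube_a2_mid, tube_a3_mid, tube_b1_mid, tube_b2_mid, tube_b3_mid's own z axis and vertical below 0.25 rad and z of each of tube_a1_mid, tube_a2_mid, tube_a3_mid, tube_b1_mid, tube_b2_mid, tube_b3_mid in the frame of loader below 0.062 m and horizontal distance between each of tube_b1_mid, tube_b2_mid, tube_b3_mid and rack_b_mid below 0.05 m and y of rack_empty_mid in the frame of loader below -0.06 m); the robot touches nothing.
It fails at once if a rack is lifted off the deck (more than 15 mm) or tipped (z of any of rack_a_mid, rack_b_mid, rack_empty_mid in the frame of loader above 0.052 m or angle between any of rack_a_mid, rack_b_mid, rack_empty_mid's own z axis and vertical above 0.3 rad).
It fails at once if a tube leaves its rack (distance between any of tube_a1_mid, tube_a2_mid, tube_a3_mid and rack_a_mid above 0.075 m or distance between any of tube_b1_mid, tube_b2_mid, tube_b3_mid and rack_b_mid above 0.075 m).
It fails at once if the forceps, the microtube rack, the bottle or the pen is shoved by more than 30 mm, or the bottle tipped (distance of any of forceps_mid, micro_rack_mid, bottle_mid, pen_mid from where it was at the start of the episode above 0.03 m or angle between bottle_mid's own z axis and vertical above 0.5 rad).
It also fails if it takes over 64 s, if anything falls off the work surface, if the arm or the gripper's body presses on something with over 40 N, if the wrist force passes 120 N, or if a joint passes its speed limit or range.

## Working session

There is one attempt and no reset: what is moved stays moved. The work goes in short steps, Python scripts to look and compute and a tool call to move; the robot and the scene stay as the last step left them, time stands still between calls to the robot, and variables do not carry over. Pictures are saved under pics/ and viewed, about 8 in all and at most 12, crops included, and the job is handed in when it is done.

Besides the shell and the picture viewer there is one more tool, called as a command line: name --pt "numbers of a row" for each row, then --argument value for the rest. carry_out: Moves the arm, as the interface text tells. Its arguments: {"type":"object","properties":{"targets":{"type":"array","items":{"type":"array","items":{"type":"number"}}},"claw":{"type":"number"},"force":{"type":"number"}},"required":["targets"]}

```bash
mkdir -p pics; cat > h.py <<'E'
import numpy as np, cv2
from workcell import bot
def px2w(c,u,v,z=None):
    """pixel -> world, by depth (z None) or on plane z"""
    K=c["K"];T=np.linalg.inv(c["world_to_cam"])
    r=np.array([(u-K[0,2])/K[0,0],-(v-K[1,2])/K[1,1],-1.])
    if z is None:
        d=c["depth"][int(round(v)),int(round(u))]; return T[:3,:3]@(r*d)+T[:3,3]
    w=T[:3,:3]@r; return T[:3,3]+w*(z-T[2,3])/w[2]
def w2px(c,p):
    q=c["world_to_cam"][:3]@np.r_[p,1]; K=c["K"]
    return K[0,0]*q[0]/-q[2]+K[0,2], K[1,1]*-q[1]/-q[2]+K[1,2]
def save(c,name,box=None,s=1):
    im=c["img"][...,::-1]
    if box: im=im[box[1]:box[3],box[0]:box[2]]
    cv2.imwrite(f"pics/{name}.png",cv2.resize(im,None,fx=s,fy=s,interpolation=cv2.INTER_CUBIC))
E
python3 - <<'E'
from h import *
import pickle
for n in("top","scene"):
    c=bot.capture(n); save(c,n+"0",s=1.4); pickle.dump(c,open(n+"0.pkl","wb")); print(n,c["K"].round(1).tolist(),np.linalg.inv(c["world_to_cam"]).round(3).tolist())
print(bot.read_state(),bot.finger_overhang)
E
```

```text
top [[392.7, 0.0, 278.5], [0.0, 392.7, 215.9], [0.0, 0.0, 1.0]] [[-0.027, 0.981, -0.191, 0.345], [-0.999, -0.034, -0.03, 0.031], [-0.036, 0.19, 0.981, 1.155], [0.0, 0.0, 0.0, 1.0]]
scene [[544.9, 0.0, 274.4], [0.0, 544.9, 203.8], [0.0, 0.0, 1.0]] [[0.829, -0.318, 0.46, 1.237], [0.559, 0.479, -0.677, -0.966], [-0.005, 0.818, 0.575, 0.941], [0.0, 0.0, 0.0, 1.0]]
{'t': 0.1, 'qpos': array([ 1.20832586,  0.3116297 ,  0.01398451,  1.51290176, -0.0044447 ,
        1.31920822, -0.02717556]), 'dq': array([ 0.00033869, -0.00013151,  0.00089678, -0.0026341 , -0.0010408 ,
        0.00046462, -0.00086335]), 'joint_efforts': array([ 1.00377427e-03, -3.80854261e+01,  1.46647599e-01, -2.31240749e+01,
        1.22260483e-02,  8.10692873e-03, -1.21736690e-05]), 'ee_pos': array([ 0.17328954, -0.52145484,  0.30293625]), 'tool_rot': array([-3.13947693e+00,  4.27477042e-05,  3.20868348e-01]), 'contact_force': array([-0.29837021,  0.24075779,  0.06141026]), 'torque': array([-0.03711384, -0.02813314, -0.02281711]), 'grip_width': 0.0855428251639389} 0.0726
```

View pics/top0.png

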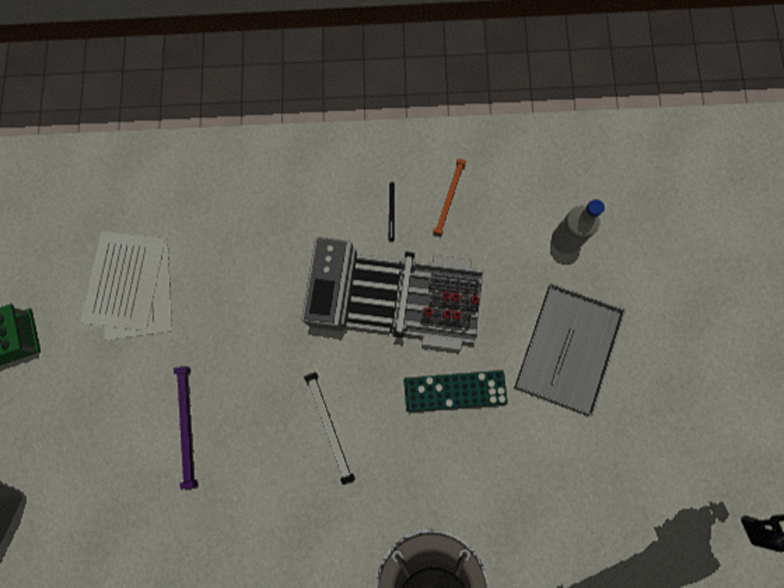

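View pics/scene0.png

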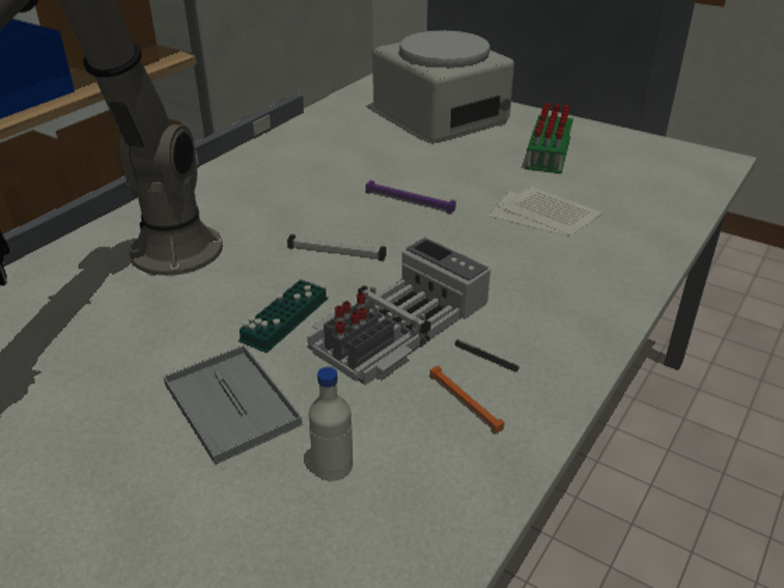

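Top (1.4x): four bars. Orange (450,197), purple (185,428), a silver one on the bench (329,428) and a silver one seated in the brackets (404,293). I take the seated one, because it is uncoloured, in the brackets and looks shorter than the bench one. I'll check its length in an enlarged crop.

```bash
python3 - <<'E'
from h import *
import pickle
c=pickle.load(open("top0.pkl","rb"))
save(c,"crop1",(205,155,455,305),3.2)
E
```

```text
(no output)
```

View pics/crop1.png

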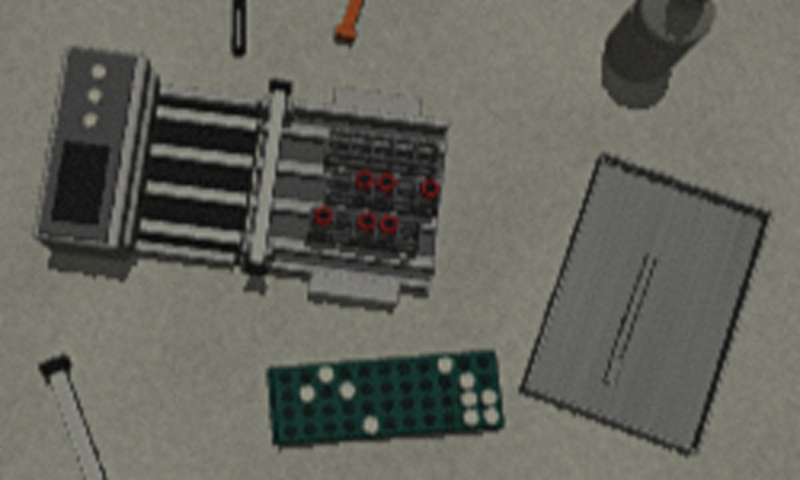

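```bash
python3 - <<'E'
from h import *
import pickle
c=pickle.load(open("top0.pkl","rb"))
P=lambda u,v,z:px2w(c,205+u/3.2,155+v/3.2,z)
e2=P(281,86,.058);e1=P(256,267,.058)
print("bar",e1,e2,np.linalg.norm(e2-e1))
a=px2w(c,311/1.4,378/1.4,.02);b=px2w(c,348/1.4,479/1.4,.02);print("benchbar",np.linalg.norm(a-b))
d=(e2-e1)[:2];d/=np.linalg.norm(d);m=(e1+e2)[:2]/2;n=np.array([-d[1],d[0]])
print("yaw",np.degrees(np.arctan2(d[1],d[0])),"mid",m)
for p in[(364,181),(387,183),(430,188),(323,216),(367,222),(389,224)]:
    w=P(*p,.092)[:2]-m; print("cap loader",(w@d*1e3).round(1),(w@n*1e3).round(1))
for nme,p,z in[("head",(68,47),.094),("head",(38,237),.094),("headf",(147,55),.094),("rails end",(158,103),.022),("lip",(447,125),.03),("lip",(432,270),.018)]:
    w=P(*p,z)[:2]-m; print(nme,(w@d*1e3).round(1),(w@n*1e3).round(1))
T=[P(*p,.02)[:2] for p in[(602,156),(768,213),(692,453),(522,390)]]
print("tray",np.round(T,3).tolist(),np.mean(T,0))
for p in[(652,255),(607,383)]:print("forc",P(*p,.011))
f=[P(*p,.042) for p in[(268,369),(495,352),(503,425),(277,445)]];print("micro",np.round(f,3).tolist())
for p in[(66/1,0)]:pass
# depth-based points: bar
for t in np.linspace(.15,.85,6):
    u=205+(281+t*(256-281))/3.2;v=155+(86+t*(267-86))/3.2;print(px2w(c,u,v).round(3))
E
```

```text
bar [0.49323955 0.04775621 0.058     ] [0.65720661 0.0201306  0.058     ] 0.16627799447033637
benchbar 0.214362765205195
yaw -9.563529791822104 mid [0.57522308 0.0339434 ]
cap loader -1.2 -83.3
cap loader -0.4 -103.0
cap loader 0.1 -140.0
cap loader -36.3 -52.2
cap loader -36.4 -90.1
cap loader -35.7 -108.9
head 84.1 190.2
head -87.3 187.9
headf 85.8 119.5
rails end 62.2 113.1
lip 73.9 -154.6
lip -59.2 -157.0
tray [[0.591, -0.272], [0.533, -0.416], [0.322, -0.328], [0.381, -0.184]] [ 0.45662976 -0.29974392]
forc [ 0.49896661 -0.31140093  0.011     ]
forc [ 0.38527587 -0.26136065  0.011     ]
micro [[0.405, 0.04, 0.042], [0.414, -0.159, 0.042], [0.351, -0.161, 0.042], [0.339, 0.035, 0.042]]
[0.634 0.024 0.051]
[0.61  0.028 0.054]
[0.586 0.032 0.056]
[0.564 0.036 0.05 ]
[0.541 0.04  0.053]
[0.518 0.044 0.054]
```

The seated bar measures about 178 mm overall and the bench one about 224 mm, so the seated bar is the one meant. The empty rack is in the x=+36 lane. The loaded racks are in the middle lane (centre y≈-102) and the x=-36 lane (centre y≈-90).

```bash
cat >> h.py <<'E'
M=np.array([.5752,.0339]);Y=-9.56
def go(xy,z,yaw):
    """shift in tool mm + turn deg to reach a world tool pose (tool down)"""
    from scipy.spatial.transform import Rotation as R
    s=bot.read_state();r=R.from_euler("xyz",s["tool_rot"])
    d=r.inv().apply(np.r_[xy,z]-s["ee_pos"])*1e3
    print("shift",d.round(1),"turn",round(np.degrees(s["tool_rot"][2])-yaw,1),"t",s["t"],"F",s["contact_force"].round(1))
def L(x,y):
    a=np.radians(Y);return M+np.array([np.cos(a)*x-np.sin(a)*y,np.sin(a)*x+np.cos(a)*y])/1e3
E
python3 - <<'E'
from h import *
import pickle
c=pickle.load(open("top0.pkl","rb"))
go(M,.25,Y); go(M,.114,Y)
print(px2w(c,205+635/3.2,155+95/3.2,0), px2w(c,596/1.4,208/1.4,.2))
E
```

```text
shift [ 556.6 -400.1   53.8] turn 27.9 t 0.1 F [-0.3  0.2  0.1]
shift [ 556.6 -399.9  189.8] turn 27.9 t 0.1 F [-0.3  0.2  0.1]
[ 0.65243932 -0.31254352  0.        ] [ 0.6912571  -0.31697485  0.2       ]
```

carry_out --pt "15 -10 0 0" --pt "42 -30 0 0" --pt "74 -53 0 0" --pt "106 -76 0 0" --pt "138 -99 0 0" --pt "170 -122 0 0" --pt "202 -145 0 0" --pt "234 -168 0 0" --claw 40 --force 40

```text
t: 0.77
ee_pos: [0.343, -0.2868, 0.3036]
tool_rot: [-3.141, 0.0, 0.321]
contact_force: [0.5, 0.1, -0.1]
grip_width: 0.0399
```

carry_out --pt "32 -23 0 3" --pt "64 -46 0 7" --pt "96 -69 0 11" --pt "128 -92 0 15" --pt "160 -115 0 19" --pt "192 -138 0 23" --pt "218 -157 0 26" --pt "235 -169 0 28"

```text
t: 1.43
ee_pos: [0.5135, -0.0497, 0.3035]
tool_rot: [-3.139, 0.0, -0.165]
contact_force: [0.6, 0.9, 0.8]
grip_width: 0.04
```

```bash
python3 -c "
from h import *
go(M,.25,Y);go(M,.114,Y)"
```

```text
shift [ 47.2 -92.4  53.7] turn 0.1 t 1.4333 F [0.6 0.9 0.8]
shift [ 47.3 -92.1 189.7] turn 0.1 t 1.4333 F [0.6 0.9 0.8]
```

carry_out --pt "8 -15 5 0" --pt "18 -35 15 0" --pt "28 -55 30 0" --pt "38 -74 45 0" --pt "45 -88 65 0" --pt "47 -92 85 0" --pt "47 -92 100 0" --pt "47 -92 105 0"

```text
t: 2.1
ee_pos: [0.5721, 0.0289, 0.1953]
tool_rot: [3.14, 0.007, -0.167]
contact_force: [-0.6, -0.3, -0.3]
grip_width: 0.0402
```

```bash
python3 - <<'E'
from h import *
c=bot.capture("scene"); save(c,"s1",(200,150,370,290),4.5); go(M,.114,Y)
E
```

```text
shift [ 2.6 -6.2 81.6] turn -0.0 t 2.15 F [-0.3 -0.5 -0.3]
```

View pics/s1.png

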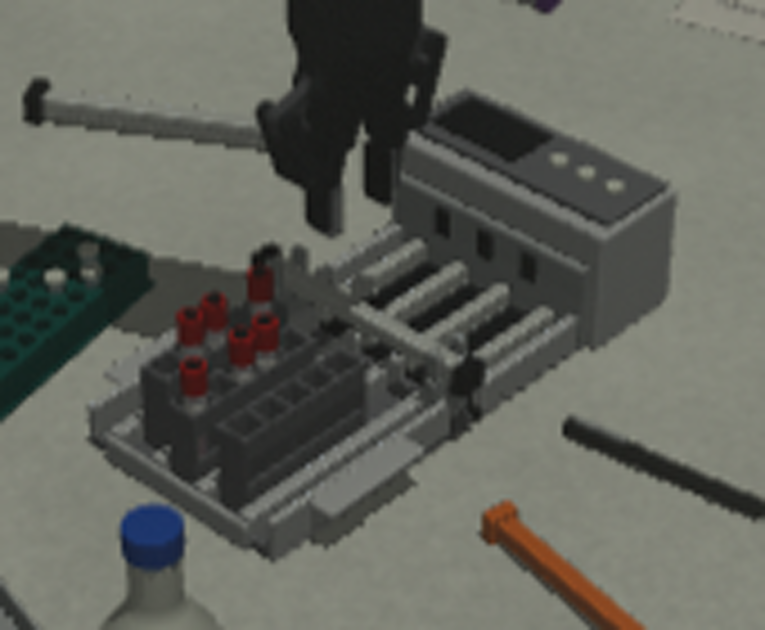

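The scene crop shows the open jaws above the seated bar at about (350,215), with the racks clear behind it. Next I go down.

carry_out --pt "0 0 0 0" --pt "0 0 5 0" --pt "0 0 15 0" --pt "0 0 25 0" --pt "0 0 35 0" --pt "0 0 40 0" --pt "0 0 40 0" --pt "0 0 40 0"

```text
t: 2.82
ee_pos: [0.5737, 0.0286, 0.1583]
tool_rot: [3.141, 0.001, -0.168]
contact_force: [-0.3, -0.2, -0.1]
grip_width: 0.0404
```

```bash
python3 -c "
from h import *
go(M,.114,Y)"
```

```text
shift [ 0.7 -5.5 44.3] turn -0.1 t 2.8167 F [-0.3 -0.2 -0.1]
```

carry_out --pt "0 -2 4 0" --pt "0 -5 10 0" --pt "0 -5 18 0" --pt "0 -5 26 0" --pt "0 -5 34 0" --pt "0 -5 41 0" --pt "0 -5 44 0" --pt "0 -5 44 0"

```text
t: 3.48
ee_pos: [0.574, 0.0333, 0.1135]
tool_rot: [3.141, 0.002, -0.168]
contact_force: [0.6, -1.0, 1.5]
grip_width: 0.0399
```

carry_out --pt "0 0 0 0" --pt "0 0 0 0" --pt "0 0 0 0" --pt "0 0 0 0" --pt "0 0 0 0" --pt "0 0 0 0" --pt "0 0 0 0" --pt "0 0 0 0" --claw 0 --force 60

```text
t: 4.15
ee_pos: [0.5753, 0.0336, 0.1156]
tool_rot: [-3.141, -0.001, -0.168]
contact_force: [-0.9, 0.5, 4.3]
grip_width: 0.0102
```

carry_out --pt "0 0 -3 0" --pt "0 0 -8 0" --pt "0 0 -15 0" --pt "0 0 -22 0" --pt "0 0 -30 0" --pt "0 0 -38 0" --pt "0 0 -40 0" --pt "0 0 -40 0"

```text
t: 4.82
ee_pos: [0.5755, 0.0337, 0.1562]
tool_rot: [-3.141, -0.003, -0.168]
contact_force: [-0.4, 0.6, -1.6]
grip_width: 0.0102
```

```bash
python3 - <<'E'
from h import *
c=bot.capture("scene"); save(c,"s2",(200,130,370,270),4.5); print(bot.read_state()["contact_force"],bot.read_state()["torque"])
E
```

```text
[-0.13783228 -0.51691825 -1.54523127] [0.00807957 0.06879519 0.06863258]
```

View pics/s2.png

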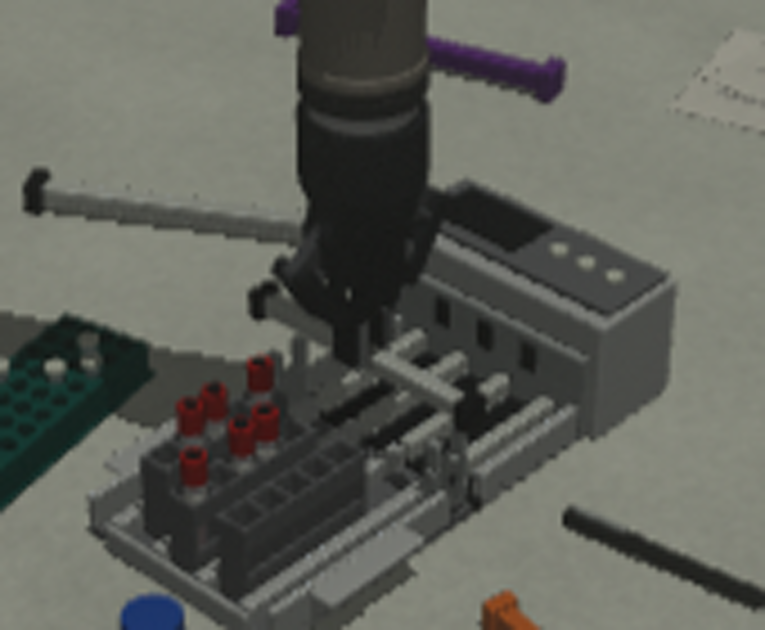

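The crop shows the bar gripped at the middle and clear of the prongs, caps at (262,300) and (470,400), level. Next I raise it and carry it to the tray.

carry_out --pt "0 0 -8 0" --pt "0 0 -20 0" --pt "0 0 -34 0" --pt "0 0 -48 0" --pt "0 0 -62 0" --pt "0 0 -74 0" --pt "0 0 -80 0" --pt "0 0 -80 0"

```text
t: 5.53
ee_pos: [0.5759, 0.0339, 0.2373]
tool_rot: [-3.141, -0.004, -0.168]
contact_force: [-0.5, -0.2, -0.8]
grip_width: 0.0099
```

```bash
python3 -c "
from h import *
go((.442,-.335),.235,-22.7)"
```

```text
shift [-70.4 386.    1.6] turn 13.1 t 5.5333 F [-0.5 -0.2 -0.8]
```

carry_out --pt "-2 10 0 0" --pt "-6 32 0 1" --pt "-10 57 0 2" --pt "-15 82 0 3" --pt "-20 107 0 4" --pt "-24 132 0 5" --pt "-29 157 0 6" --pt "-33 182 0 7"

```text
t: 6.2
ee_pos: [0.5099, -0.1422, 0.2337]
tool_rot: [3.141, 0.003, -0.292]
contact_force: [0.3, 0.1, -0.9]
grip_width: 0.0099
```

```bash
python3 -c "
from h import *
go((.442,-.335),.235,-22.7)"
```

```text
shift [ -9.6 204.1  -1.1] turn 6.0 t 6.2 F [ 0.3  0.1 -0.9]
```

carry_out --pt "-1 25 0 1" --pt "-3 55 0 2" --pt "-4 85 0 3" --pt "-6 115 0 4" --pt "-7 145 0 5" --pt "-9 175 0 6" --pt "-9 195 0 6" --pt "-9 203 0 6"

```text
t: 6.87
ee_pos: [0.4413, -0.3373, 0.2336]
tool_rot: [3.138, 0.003, -0.402]
contact_force: [0.5, 0.1, -1.7]
grip_width: 0.0102
```

carry_out --pt "0 0 8 0" --pt "0 0 20 0" --pt "0 0 36 0" --pt "0 0 52 0" --pt "0 0 68 0" --pt "0 0 84 0" --pt "0 0 97 0" --pt "0 0 100 0"

```text
t: 7.53
ee_pos: [0.4443, -0.3284, 0.1315]
tool_rot: [-3.138, 0.007, -0.391]
contact_force: [-1.1, 0.5, -2.1]
grip_width: 0.0099
```

```bash
python3 - <<'E'
from h import *
import pickle
go((.442,-.335),.082,-22.7)
c=bot.capture("scene"); save(c,"s3",(100,220,300,350),4);pickle.dump(c,open("s3.pkl","wb"))
E
```

```text
shift [ 0.7  7.2 49.4] turn 0.3 t 7.5333 F [-1.1  0.5 -2.1]
```

View pics/s3.png

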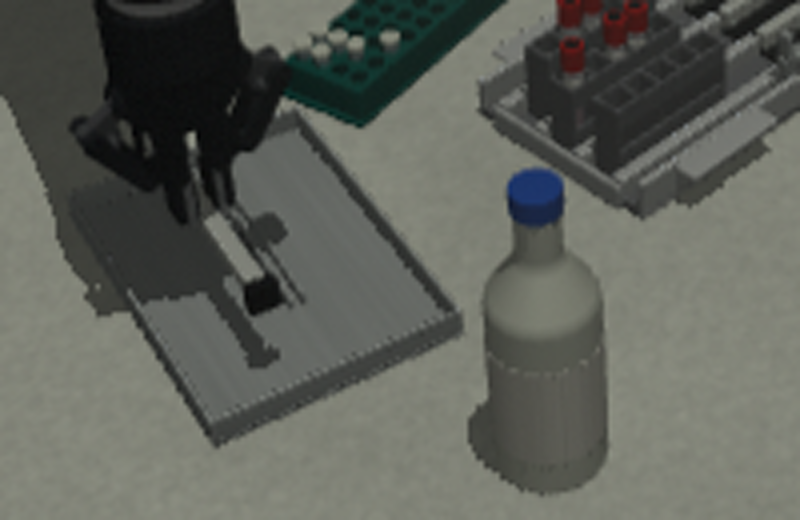

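The crop shows the bar held above the tray floor, left of the forceps (line (225,205)-(300,300)), near cap at (262,293). Quick numeric check, then down.

```bash
python3 - <<'E'
from h import *
import pickle
c=pickle.load(open("s3.pkl","rb"))
P=lambda u,v,z:px2w(c,100+u/4,220+v/4,z)
a=np.radians(-22.7);tx=np.array([np.cos(a),np.sin(a)]);ty=np.array([-tx[1],tx[0]]);o=np.array([.4566,-.2997])
for n,p in [("cap",P(262,293,.064)),("forc",P(300,302,.007)),("forc",P(235,208,.007)),("cnr",P(297,112,.02)),("cnr",P(462,322,.02)),("cnr",P(217,440,.02))]:
    d=p[:2]-o;print(n,p.round(3),"tray",(d@tx).round(3),(d@ty).round(3))
E
```

```text
cap [ 0.526 -0.363  0.064] tray 0.089 -0.032
forc [ 0.504 -0.317  0.007] tray 0.051 0.003
forc [ 0.413 -0.278  0.007] tray -0.049 0.004
cnr [ 0.393 -0.196  0.02 ] tray -0.099 0.071
cnr [ 0.605 -0.285  0.02 ] tray 0.132 0.071
cnr [ 0.55  -0.432  0.02 ] tray 0.137 -0.086
```

carry_out --pt "0 3 4 0" --pt "0 6 12 0" --pt "0 7 20 0" --pt "0 7 28 0" --pt "0 7 35 0" --pt "0 7 39 0" --pt "0 7 40 0" --pt "0 7 40 0"

```text
t: 8.25
ee_pos: [0.4423, -0.3385, 0.0944]
tool_rot: [-3.141, 0.001, -0.395]
contact_force: [0.5, -0.3, -1.8]
grip_width: 0.0103
```

Top and scene disagree by about 17 mm on the tray's x. I'll check this with depth before releasing.

```bash
python3 - <<'E'
from h import *
import pickle
ct=pickle.load(open("top0.pkl","rb"));cs=pickle.load(open("scene0.pkl","rb"))
for n,u,v in[("t602,156",205+602/3.2,155+156/3.2),("t692,453",205+692/3.2,155+453/3.2),("t floor",205+560/3.2,155+350/3.2),("bench",205+530/3.2,155+100/3.2)]:
    print(n,px2w(ct,u,v).round(4))
for n,u,v in[("s217,440",100+217/4,220+440/4-1),("s floor",100+330/4,220+300/4),("bench",100+400/4,220+450/4)]:
    print(n,px2w(cs,u,v).round(4))
# landmark projections scene<->top
for w in[(.591,-.272,.02),(.381,-.184,.02),(.533,-.416,.02),(.605,-.285,.02)]:
    print(w,"top crop",[round(x) for x in ((w2px(ct,w)[0]-205)*3.2,(w2px(ct,w)[1]-155)*3.2)],"scene crop",[round(x) for x in((w2px(cs,w)[0]-100)*4,(w2px(cs,w)[1]-220)*4)])
# pen/bottle cap/bar in both
print("bar caps scene:",[ (w2px(cs,p)[0]*1.4,w2px(cs,p)[1]*1.4) for p in((.49324,.04776,.058),(.6572,.02013,.058))])
E
```

```text
t602,156 [ 0.5912 -0.2725  0.017 ]
t692,453 [ 0.322  -0.334  -0.0005]
t floor [ 0.4162 -0.2236  0.0038]
bench [ 0.6506 -0.2138  0.0022]
s217,440 [ 0.5362 -0.4205  0.0046]
s floor [ 0.514  -0.3016  0.0013]
bench [ 0.6246 -0.3668 -0.0019]
(0.591, -0.272, 0.02) top crop [602, 156] scene crop [458, 299]
(0.381, -0.184, 0.02) top crop [522, 390] scene crop [296, 96]
(0.533, -0.416, 0.02) top crop [768, 213] scene crop [215, 410]
(0.605, -0.285, 0.02) top crop [615, 140] scene crop [462, 321]
bar caps scene: [(np.float64(361.80846567824136), np.float64(285.82629958551263)), (np.float64(424.0859627827157), np.float64(320.4728243528147))]
```

With depth, the corner I picked in the scene turns out to be the wall's lower edge. The two views then agree within about 5 mm, so the placement is fine. Next I lower and release.

carry_out --pt "0 0 2 0" --pt "0 0 5 0" --pt "0 0 8 0" --pt "0 0 10 0" --pt "0 0 11 0" --pt "0 0 12 0" --pt "0 0 12 0" --pt "0 0 12 0"

```text
t: 8.92
ee_pos: [0.4425, -0.3388, 0.0829]
tool_rot: [3.142, 0.0, -0.395]
contact_force: [0.5, 0.3, -1.2]
grip_width: 0.0101
```

carry_out --pt "0 0 1 0" --pt "0 0 2 0" --pt "0 0 2 0" --pt "0 0 2 0" --pt "0 0 2 0" --pt "0 0 2 0" --pt "0 0 2 0" --pt "0 0 2 0"

```text
t: 9.58
ee_pos: [0.4425, -0.3388, 0.0809]
tool_rot: [3.142, -0.0, -0.395]
contact_force: [0.3, -0.1, -1.3]
grip_width: 0.0101
```

carry_out --pt "0 0 0 0" --pt "0 0 0 0" --pt "0 0 0 0" --pt "0 0 0 0" --pt "0 0 -5 0" --pt "0 0 -15 0" --pt "0 0 -35 0" --pt "0 0 -65 0" --claw 30

```text
t: 10.25
ee_pos: [0.441, -0.3378, 0.145]
tool_rot: [-3.14, 0.005, -0.395]
contact_force: [-0.1, -0.9, 0.1]
grip_width: 0.03
```

carry_out --pt "0 0 -30 0" --pt "0 0 -60 0" --pt "0 0 -85 0" --pt "0 -10 -95 -2" --pt "0 -30 -95 -5" --pt "0 -55 -95 -8" --pt "0 -75 -95 -11" --pt "0 -85 -95 -13" --claw 0

```text
t: 10.92
ee_pos: [0.4765, -0.2541, 0.2395]
tool_rot: [-3.137, 0.002, -0.156]
contact_force: [0.9, 0.8, 0.1]
grip_width: 0.0002
```

```bash
python3 - <<'E'
from h import *
for y in(-190,): go(L(0,y),.235,Y);go(L(0,y),.107,Y)
c=bot.capture("scene"); save(c,"s4",(100,220,300,350),4)
E
```

```text
shift [  50.7 -109.9    4.9] turn 0.6 t 10.9167 F [0.9 0.8 0.1]
shift [  50.9 -109.3  132.9] turn 0.6 t 10.9167 F [0.9 0.8 0.1]
```

View pics/s4.png

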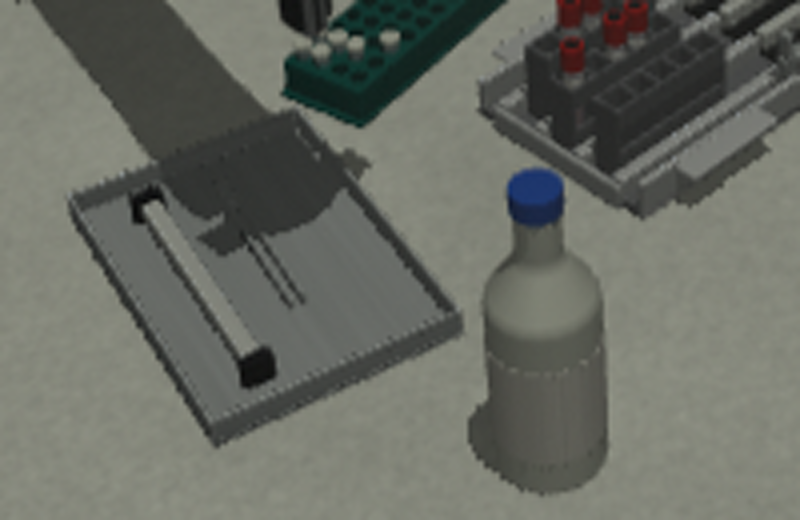

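The crop shows the bar lying flat in the tray, caps at (147,203) and (258,363), with the forceps untouched beside it. Next I go behind the middle rack.

carry_out --pt "4 -8 0 0" --pt "14 -28 0 0" --pt "26 -54 0 0" --pt "37 -78 0 0" --pt "45 -95 0 0" --pt "49 -104 0 0" --pt "49 -104 0 0" --pt "49 -104 0 0"

```text
t: 11.63
ee_pos: [0.5404, -0.1672, 0.2403]
tool_rot: [3.14, 0.001, -0.169]
contact_force: [-1.3, -0.7, 0.4]
grip_width: 0.0002
```

```bash
python3 - <<'E'
from h import *
go(L(0,-195),.107,Y)
E
```

```text
shift [  1.1  -9.2 133.3] turn -0.1 t 11.6333 F [-1.3 -0.7  0.4]
```

carry_out --pt "0 0 10 0" --pt "1 0 30 0" --pt "1 0 52 0" --pt "1 0 75 0" --pt "1 0 98 0" --pt "1 0 118 0" --pt "1 0 130 0" --pt "1 0 133 0"

```text
t: 12.3
ee_pos: [0.539, -0.1676, 0.1048]
tool_rot: [3.141, 0.006, -0.171]
contact_force: [-0.3, 0.5, -0.1]
grip_width: -0.0001
```

carry_out --pt "0 0 0 0" --pt "0 -2 0 0" --pt "0 -5 0 0" --pt "0 -8 0 0" --pt "0 -11 0 0" --pt "0 -13 0 0" --pt "0 -14 0 0" --pt "0 -14 0 0"

```text
t: 12.97
ee_pos: [0.5444, -0.1517, 0.1081]
tool_rot: [-3.141, -0.0, -0.167]
contact_force: [-0.3, -0.2, -0.0]
grip_width: -0.0
```

```bash
python3 - <<'E'
from h import *
go(L(0,-166),.107,Y)
c=bot.capture("scene"); save(c,"s5",(200,170,370,290),4.5)
E
```

```text
shift [ -0.5 -22.2   1.1] turn -0.0 t 12.9667 F [-0.3 -0.2 -0. ]
```

View pics/s5.png

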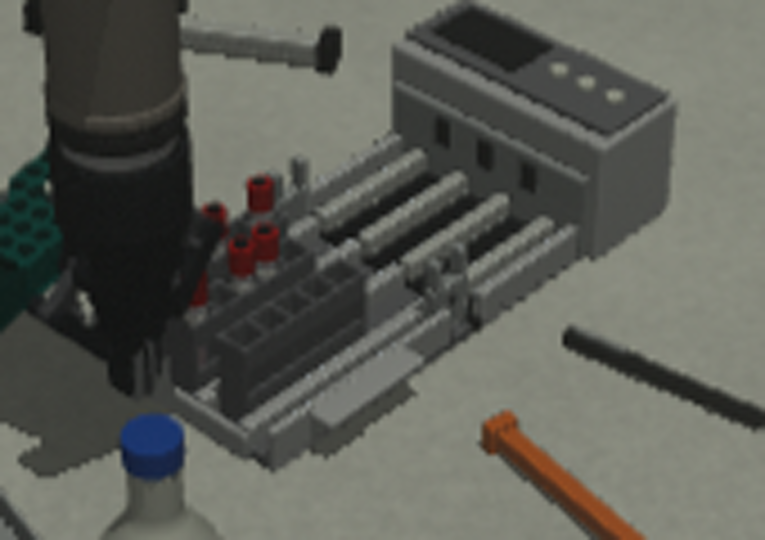

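The crop shows the closed fingers at (145,385) behind the rear end of the middle rack, over the lip. Next I push gently.

carry_out --pt "0 -4 0 0" --pt "0 -10 0 0" --pt "0 -16 0 0" --pt "0 -22 0 0" --pt "0 -28 0 0" --pt "0 -34 0 0" --pt "0 -40 0 0" --pt "0 -46 0 0"

```text
t: 13.68
ee_pos: [0.5519, -0.1062, 0.1078]
tool_rot: [3.142, 0.0, -0.168]
contact_force: [-0.5, -0.4, -0.3]
grip_width: 0.0001
```

carry_out --pt "0 -7 0 0" --pt "0 -14 0 0" --pt "0 -21 0 0" --pt "0 -28 0 0" --pt "0 -35 0 0" --pt "0 -42 0 0" --pt "0 -49 0 0" --pt "0 -56 0 0"

```text
t: 14.35
ee_pos: [0.5613, -0.051, 0.1079]
tool_rot: [3.142, 0.0, -0.168]
contact_force: [-0.7, 0.1, 0.4]
grip_width: 0.0001
```

carry_out --pt "0 -7 0 0" --pt "0 -14 0 0" --pt "0 -21 0 0" --pt "0 -28 0 0" --pt "0 -35 0 0" --pt "0 -41 0 0" --pt "0 -46 0 0" --pt "0 -50 0 0"

```text
t: 15.02
ee_pos: [0.5696, -0.0017, 0.1079]
tool_rot: [-3.141, 0.0, -0.167]
contact_force: [0.3, -0.2, -0.8]
grip_width: 0.0002
```

```bash
python3 - <<'E'
from h import *
go(L(0,-2.5),.107,Y)
E
```

```text
shift [ -0.4 -33.5   0.9] turn -0.0 t 15.0167 F [ 0.3 -0.2 -0.8]
```

carry_out --pt "0 -4 0 0" --pt "0 -8 0 0" --pt "0 -12 0 0" --pt "0 -16 0 0" --pt "0 -20 0 0" --pt "0 -23 0 0" --pt "0 -25 0 0" --pt "0 -26 0 0"

```text
t: 15.68
ee_pos: [0.5739, 0.0235, 0.1079]
tool_rot: [3.141, 0.0, -0.167]
contact_force: [0.2, -1.7, 0.3]
grip_width: 0.0001
```

carry_out --pt "0 -1 0 0" --pt "0 -2 0 0" --pt "0 -3 0 0" --pt "0 -4 0 0" --pt "0 -5 0 0" --pt "0 -6 0 0" --pt "0 -6 0 0" --pt "0 -6 0 0"

```text
t: 16.35
ee_pos: [0.5746, 0.0247, 0.1079]
tool_rot: [3.136, 0.0, -0.171]
contact_force: [-1.3, -7.4, 1.5]
grip_width: -0.0003
```

```bash
python3 - <<'E'
from h import *
go(L(0,-2.5),.107,Y)
c=bot.capture("scene"); save(c,"s6",(200,170,370,290),4.5)
E
```

```text
shift [-1.  -6.6  0.9] turn -0.3 t 16.35 F [-1.3 -7.4  1.5]
```

View pics/s6.png

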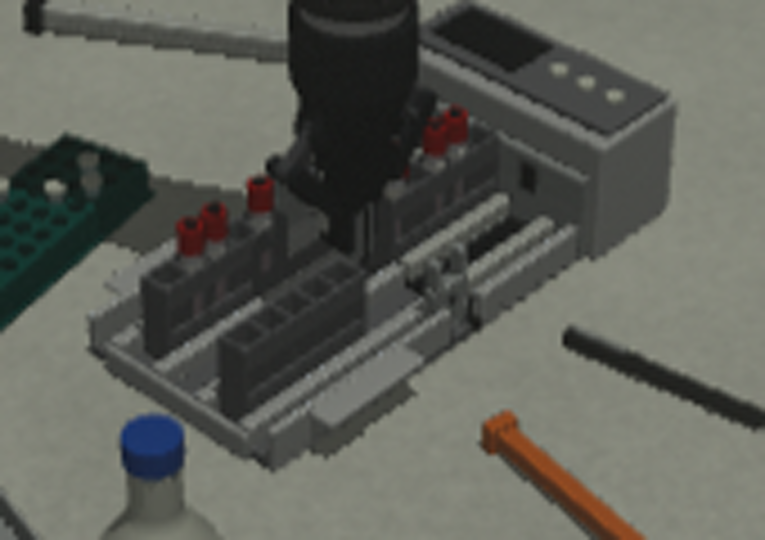

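The crop shows the middle rack against the end stop at (495,165) with its tubes seated, and the 7 N reaction confirms contact. Next I back off, lift and go behind the x=-36 rack.

carry_out --pt "0 6 0 0" --pt "0 14 0 0" --pt "0 18 -10 0" --pt "0 18 -30 0" --pt "0 18 -55 0" --pt "0 18 -80 0" --pt "0 18 -95 0" --pt "0 18 -100 0"

```text
t: 17.07
ee_pos: [0.5738, 0.0124, 0.2121]
tool_rot: [-3.139, -0.007, -0.167]
contact_force: [0.3, -1.0, 0.6]
grip_width: 0.0002
```

```bash
python3 - <<'E'
from h import *
go(L(-36,-182),.208,Y)
E
```

```text
shift [-38.2 160.6   3.4] turn -0.0 t 17.0667 F [ 0.3 -1.   0.6]
```

carry_out --pt "-2 10 0 0" --pt "-8 35 0 0" --pt "-15 63 0 0" --pt "-22 92 0 0" --pt "-28 120 0 0" --pt "-34 145 0 0" --pt "-37 158 0 0" --pt "-37 160 0 0"

```text
t: 17.73
ee_pos: [0.5056, -0.1451, 0.2062]
tool_rot: [3.139, 0.004, -0.175]
contact_force: [-0.2, -1.1, -0.4]
grip_width: 0.0003
```

carry_out --pt "0 0 5 0" --pt "0 0 18 0" --pt "0 0 35 0" --pt "0 0 55 0" --pt "0 0 75 0" --pt "0 0 92 0" --pt "0 0 100 0" --pt "0 0 100 0"

```text
t: 18.4
ee_pos: [0.5072, -0.1379, 0.1052]
tool_rot: [-3.14, 0.006, -0.165]
contact_force: [0.1, 0.9, 0.8]
grip_width: 0.0002
```

```bash
python3 - <<'E'
from h import *
go(L(-36,-9),.107,Y)
c=bot.capture("scene"); save(c,"s7",(200,170,370,290),4.5)
E
```

```text
shift [   2.8 -171.7   -1.5] turn 0.1 t 18.4 F [0.1 0.9 0.8]
```

View pics/s7.png

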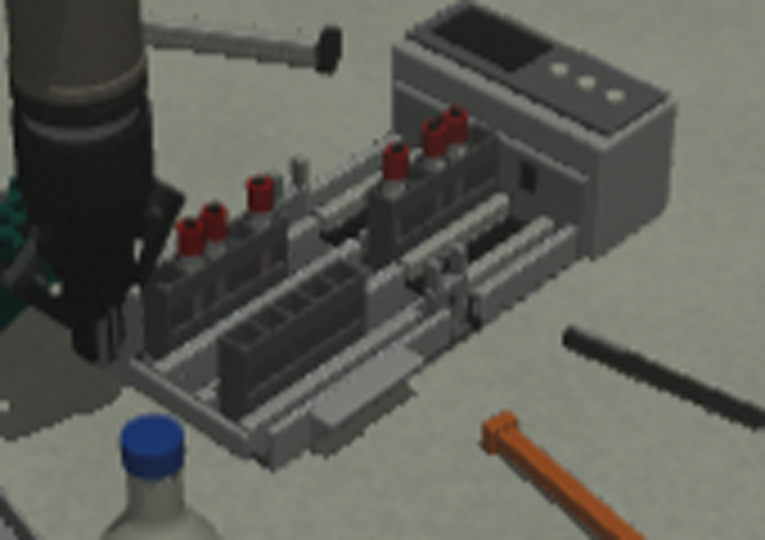

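The crop shows three tubes seated in the home rack and the fingers at (100,335) behind the remaining loaded rack.

carry_out --pt "0 -3 0 0" --pt "1 -9 0 0" --pt "1 -15 0 0" --pt "1 -21 0 0" --pt "1 -27 0 0" --pt "1 -33 0 0" --pt "1 -39 0 0" --pt "1 -45 0 0"

```text
t: 19.12
ee_pos: [0.5174, -0.0957, 0.1081]
tool_rot: [3.141, -0.0, -0.168]
contact_force: [0.5, -1.3, 0.5]
grip_width: 0.0
```

carry_out --pt "0 -7 0 0" --pt "0 -14 0 0" --pt "0 -21 0 0" --pt "0 -28 0 0" --pt "0 -35 0 0" --pt "0 -42 0 0" --pt "0 -49 0 0" --pt "0 -56 0 0"

```text
t: 19.78
ee_pos: [0.5266, -0.0401, 0.1079]
tool_rot: [3.142, 0.0, -0.168]
contact_force: [0.1, -1.1, 1.1]
grip_width: -0.0
```

carry_out --pt "0 -7 0 0" --pt "0 -14 0 0" --pt "0 -21 0 0" --pt "0 -27 0 0" --pt "0 -32 0 0" --pt "0 -37 0 0" --pt "0 -41 0 0" --pt "0 -44 0 0"

```text
t: 20.45
ee_pos: [0.5339, 0.0031, 0.1078]
tool_rot: [-3.141, 0.0, -0.167]
contact_force: [-0.3, -0.9, 0.9]
grip_width: -0.0002
```

```bash
python3 - <<'E'
from h import *
go(L(-36,-9),.107,Y)
E
```

```text
shift [ -0.4 -28.2   0.8] turn -0.0 t 20.45 F [-0.3 -0.9  0.9]
```

carry_out --pt "0 -3 0 0" --pt "0 -7 0 0" --pt "0 -11 0 0" --pt "0 -15 0 0" --pt "0 -19 0 0" --pt "0 -22 0 0" --pt "0 -24 0 0" --pt "0 -26 0 0"

```text
t: 21.12
ee_pos: [0.5382, 0.0285, 0.1078]
tool_rot: [3.141, 0.0, -0.168]
contact_force: [0.6, -1.6, -0.2]
grip_width: 0.0002
```

carry_out --pt "0 -1 0 0" --pt "0 -2 0 0" --pt "0 -3 0 0" --pt "0 -4 0 0" --pt "0 -5 0 0" --pt "0 -6 0 0" --pt "0 -7 0 0" --pt "0 -7 0 0"

```text
t: 21.78
ee_pos: [0.5394, 0.0355, 0.1078]
tool_rot: [-3.141, 0.0, -0.168]
contact_force: [-0.2, 0.1, -0.1]
grip_width: 0.0002
```

carry_out --pt "0 -1 0 0" --pt "0 -2 0 0" --pt "0 -3 0 0" --pt "0 -4 0 0" --pt "0 -5 0 0" --pt "0 -6 0 0" --pt "0 -6 0 0" --pt "0 -6 0 0"

```text
t: 22.45
ee_pos: [0.5402, 0.0393, 0.1079]
tool_rot: [3.139, 0.0, -0.169]
contact_force: [-1.7, -4.8, 1.4]
grip_width: 0.0001
```

```bash
python3 - <<'E'
from h import *
go(L(-36,-9),.107,Y)
c=bot.capture("scene"); save(c,"s8",(240,170,370,260),6)
E
```

```text
shift [-0.6  8.5  0.9] turn -0.1 t 22.45 F [-1.7 -4.8  1.4]
```

View pics/s8.png

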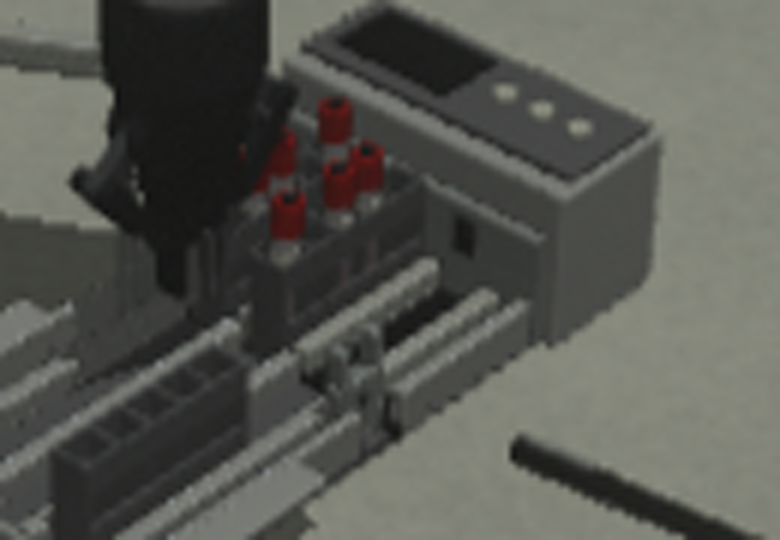

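Both pushes met the stop, but the tool stopped 8.5 mm further back behind the middle rack. A knuckle may have met that rack's rearmost cap. I'll retreat and measure both racks from the top.

carry_out --pt "0 6 0 0" --pt "0 14 0 0" --pt "0 22 -8 0" --pt "0 26 -28 0" --pt "0 26 -55 0" --pt "0 26 -85 0" --pt "0 26 -110 0" --pt "0 26 -125 0"

```text
t: 23.17
ee_pos: [0.5374, 0.0156, 0.2369]
tool_rot: [-3.139, -0.006, -0.168]
contact_force: [-0.5, 0.1, 0.7]
grip_width: -0.0001
```

carry_out --pt "0 20 -5 0" --pt "0 50 -10 0" --pt "0 85 -10 0" --pt "0 120 -10 0" --pt "0 155 -10 0" --pt "0 185 -10 0" --pt "0 205 -10 0" --pt "0 210 -10 0"

```text
t: 23.83
ee_pos: [0.4994, -0.1974, 0.2433]
tool_rot: [3.139, -0.001, -0.176]
contact_force: [0.6, 0.2, 0.0]
grip_width: -0.0001
```

```bash
python3 - <<'E'
from h import *
import pickle
c=bot.capture("top"); pickle.dump(c,open("top1.pkl","wb")); save(c,"t1",(225,160,355,250),6)
E
```

```text
(no output)
```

View pics/t1.png

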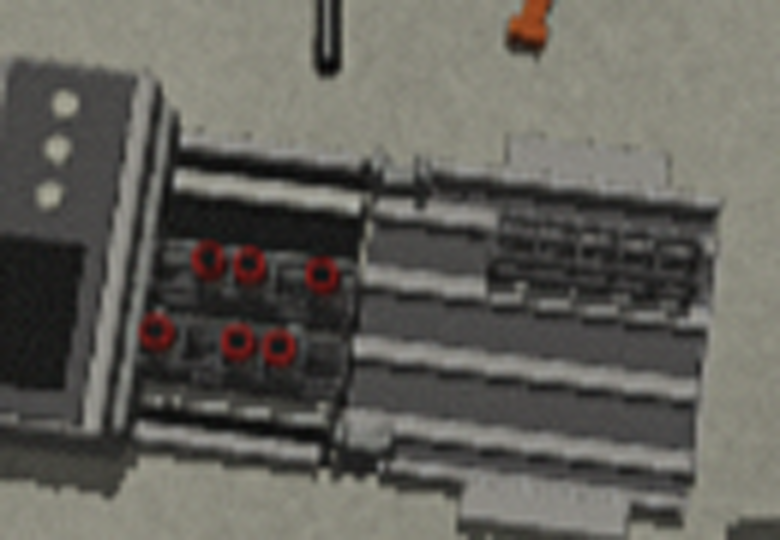

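Top crop: middle-rack caps at (209,261), (250,266), (322,276), and lower-rack caps at (157,332), (238,343), (280,348). All six tubes are upright. The empty rack is still in the carrier.

```bash
python3 - <<'E'
from h import *
import pickle
from scipy import ndimage as nd
c=pickle.load(open("top1.pkl","rb"));c0=pickle.load(open("top0.pkl","rb"))
a=np.radians(Y);d=np.array([np.cos(a),np.sin(a)]);n=np.array([-d[1],d[0]])
for k,q in(("now",c),("start",c0)):
    im=q["img"].astype(int);m=(im[...,0]-np.maximum(im[...,1],im[...,2]))>35
    m[:,:225]=0;m[:,360:]=0;m[:165]=0;m[250:]=0
    l,N=nd.label(m,np.ones((3,3)))
    for i in range(1,N+1):
        if (l==i).sum()<6: continue
        w8=(l==i)*1.; v,u=nd.center_of_mass(w8)
        w=px2w(q,u,v,.092)[:2]-M; print(k,(l==i).sum(),(w@d*1e3).round(1),(w@n*1e3).round(1))
# stop plate top edge & rack top profile by height map in loader frame
vv,uu=np.mgrid[160:250,225:360];P=np.array([px2w(c,x,y) for x,y in zip(uu.ravel(),vv.ravel())])
w=P[:,:2]-M;lx=w@d*1e3;ly=w@n*1e3;z=P[:,2]*1e3
for x0 in(0,-36,36):
    print(x0)
    for y0 in list(range(-8,32,4))+list(range(92,132,4)) if x0<36 else range(-170,-30,10):
        s=(abs(lx-x0)<9)&(abs(ly-y0)<2.5); print((y0,z[s].round().astype(int).tolist()[:8]),end=" ")
    print()
E
```

```text
now 10 128.5 -51.0
now 21 2.6 84.3
now 21 1.9 64.1
now 21 1.4 30.6
now 23 -35.1 102.1
now 21 -34.5 64.3
now 20 -35.4 44.8
start 10 128.5 -51.0
start 20 0.7 -82.8
start 21 1.1 -101.3
start 18 0.2 -138.7
start 21 -34.4 -50.6
start 21 -34.7 -88.9
start 21 -34.4 -107.5
0
(-8, [6, 6, 12, 8, 5, 7, 7, 7]) (-4, [9, 6, 12, 7, 7, 8, 9, 5]) (0, [5, 9, 9, 12, 8, 7, 5, 7]) (4, [12, 7, 8, 9, 8, 8, 9, 9]) (8, [10, 9, 6, 8, 6, 8, 8, 9]) (12, [58, 10, 10, 7, 9, 2, 8, 6]) (16, [69, 68, 63, 67, 58, 65, 43, 68]) (20, [87, 55, 52, 65, 45, 63, 70, 52]) (24, [95, 94, 93, 87, 95, 87, 87, 76]) (28, [95, 95, 94, 93, 92, 96, 90, 96]) (92, [94, 89, 88, 87, 64, 65, 61, 37]) (96, [65, 64, 67, 60, 56, 31, 30, 29]) (100, [64, 67, 58, 32, 13, 28, 15, 16]) (104, [16, 67, 64, 52, 56, 33, 35, 25]) (108, [13, 11, 68, 66, 56, 52, 32, 33]) (112, [68, 68, 65, 54, 63, 47, 69, 64]) (116, [62, 61, 62, 62, 69, 62, 60, 60]) (120, [89, 85, 78, 82, 75, 68, 85, 72]) (124, [87, 89, 87, 85, 89, 82, 84, 88]) (128, [90, 88, 87, 89, 89, 88, 87, 87]) 
-36
(-8, [10, 7, 9, 12, 4, 9, 9, 6]) (-4, [8, 8, 7, 12, 3, 5, 7, 13]) (0, [9, 8, 4, 7,
[... 498 characters left out ...]
]) (116, [57, 67, 61, 61, 60, 66, 58, 67]) (120, [87, 81, 83, 78, 86, 74, 63, 85]) (124, [86, 87, 85, 83, 87, 87, 91, 87]) (128, [92, 88, 92, 87, 87, 86, 86, 88]) 
36
(-170, [2, -3, -3, 0, -2, 1, -1, -1]) (-160, [14, 19, 4, 17, 20, 18, 22, 2]) (-150, [5, 13, 6, 9]) (-140, [14, 64, 66, 52, 53, 34, 25, 24]) (-130, [12, 63, 68, 59, 63, 9, 11, 29]) (-120, [10, 63, 65, 56, 33, 31, 29, 12]) (-110, [14, 66, 67, 63, 65, 10, 12, 51]) (-100, [12, 11, 64, 70, 55, 31, 22, 30]) (-90, [66, 68, 64, 63, 13, 30, 22, 24]) (-80, [13, 65, 67, 58, 9, 12, 32, 31]) (-70, [67, 63, 11, 64, 66, 49, 52, 32]) (-60, [13, 65, 65, 55, 8, 15, 30, 31]) (-50, [67, 66, 16, 63, 66, 53, 53, 33]) (-40, [3, 7, 6, 7, 9, 11, 4, 9])
```

Both home racks agree: their middle caps are at 64.1 and 64.3 mm and their rear edges match. The middle rack's rear tube leans only about 3°. One last bar height check, then hand in.

```bash
python3 - <<'E'
from h import *
c=bot.capture("scene")
a=np.radians(-22.7);tx=np.array([np.cos(a),np.sin(a)]);ty=np.array([-tx[1],tx[0]]);o=np.array([.4566,-.2997])
for u,v in((147,200),(200,280),(258,358)):
    p=px2w(c,100+u/4,220+v/4);e=p[:2]-o;print(p.round(3),"tray",(e@tx).round(3),(e@ty).round(3))
bot.finish_job()
E
```

```text
[ 0.375 -0.313  0.022] tray -0.07 -0.044
[ 0.452 -0.346  0.02 ] tray 0.014 -0.044
[ 0.527 -0.375  0.022] tray 0.094 -0.042
the job is handed in; nothing more can be done
```

I lifted the seated silver bar, the shorter of the two, out of its brackets and laid it flat on the tray floor beside the forceps. I then pushed both loaded racks along their lanes (middle and x = -36 mm) until they met the end stop. The job is handed in at about 24 s of the 64 s allowed; no verdict was reported.

**Last checks:**
- **Bar:** its top is 20–22 mm high at both ends and the middle. It lies at about y = -43 mm and x ≈ +10 mm in the tray frame, and the last tray picture shows it clear of the forceps.
- **Loaded racks:** their middle caps are at 64.1 and 64.3 mm along the loader (nominal 62). All six tubes are in their racks.
- **Empty rack:** it is still in the carrier.
- **Forceps, microtube rack, bottle and pen:** I saw no movement in any picture, but I did not measure them again at the end.

**Disagreements:**
- **Tray position:** the two cameras differ by about 5 mm, after I corrected a wrongly picked corner.
- **Push end points:** the tool stopped 8.5 mm earlier behind the middle rack, probably because a gripper knuckle met that rack's rearmost cap. That tube leans about 3°, well under the limit, and the top view shows the rack home.

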